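# Shut and bolt the sample box

## Robot

A 6-joint arm with a two-finger parallel gripper is mounted at the origin on a cart in front of the work surface, level with it; the furniture and walls round the work are solid. World frame = base frame: x ahead of the robot, y to its left, z up, the work surface at z = 0. Lengths are in mm, angles in rad, forces in N, time in s.
With the tool pointing down it reaches from about 325 to 850 mm from the base axis. Payload 15.5 kg.
Tool frame: the origin (TCP) lies at the very end of the fingers, on their centre line; the grasp point (between the pads) lies 19 mm behind it; z points along the fingers, y is the direction in which the jaws open and shut (so a half turn about z gives the same grasp; the last joint's range is limited). The gripper opens to 91 mm and grips with 3 to 60 N. Pads are 32 mm wide; open, the fingers measure 118 mm over their backs; the gripper's body (76 mm by 178 mm) begins 60 mm behind the grasp point.
Start: joints at [-1.391, 0.494, 1.345, -0, 1.302, -0.096], TCP at [170.199, -601.38, 182.715] pointing down, gripper open.
Joint ranges: [-2.91, 2.91], [-0.82, 2.16], [0.22, 2.67], [-1.22, 4.37], [0.12, 2.79], [-3.08, 3.08]. Speed limits (rad/s): [1.89, 1.89, 2.57, 3.01, 3.01, 3.01].

## Interface

Orientations are given as a unit quaternion [x, y, z, w].
In Python, from station import r, planner, telemetry, eyes gives the robot as it stands. Calls block until the motion is done:
- r.move_pose(position, orientation): joint-space move of the TCP to a pose.
- r.servo_line(position, rotation=None, max_speed=150): straight line of the TCP; rotation=None keeps the orientation; max_speed is the mean speed in mm/s.
- r.movej(angles): joint-space move.
- r.set_gripper(opening, force=None): finger opening in mm; force is the grip in N (None keeps the last); returns when the fingers have stopped.
- r.hold(seconds).
- planner.ik(position, orientation): joint angles nearest the present ones, or None.
- telemetry.sense(): the state.
- eyes.get_image(name): name is "scene" or "top"; returns the picture (400x640x3 uint8, blue, green, red); there is no depth.
- eyes.calibration(name): a dict with "fov_y" (degrees; the focal length in pixels is half the picture's height over the tangent of half this angle, whatever the lens; pixels are square), "cx", "cy" (the principal point, pixels), "R" (3x3) and "t" (3): a world point X has camera coordinates R X + t. Camera axes: x right, y down, z forward; pixel columns grow to the right and rows downward; lengths in mm; the calibration is good to about 2 mm. A picture is of the moment at which its call begins. calibration takes no time and is no camera call.
A pose or a line that the arm cannot do raises r.IKError and nothing moves.
- r.hand_in(): hands the job in, once; it reports no verdict.
The state is a dict: "t": time; "qpos": joint angles; "qvel": joint speeds; "tau": joint torques, N m; "tool_pos": TCP position; "eef_rot": TCP orientation; "force": force on the tool from outside, world axes, zero at the start; "torque": the same for the moment, N m; "opening": finger opening in mm.
Only numpy, scipy, OpenCV 4.12 (cv2) and the standard library are available. Lean on these libraries where they do the work, as an engineer would, in place of code of your own. Each camera call takes 0.05 s, during which the arm holds its last target.

## Task

Push the sliding cover of the sample box fully shut over the vials with the fingertips. Only then push the small bolt on the cover fully home through its keeper on the rail, so that the box is locked. Leave the vials, and everything standing round the box, where they are.

Things in the scene. Friction and masses are not known exactly. Their poses are not given: they have to be found in the camera images.
- sample_box: Heavy white box, 144 (x) by 264 mm (y), stands firm. Origin: centre of its underside on the worktop. Its -y half is an open well with vials in cells (tops at most 65 mm above the worktop), its +y half a deck 64 mm high on which the cover parks. Metal rails along both long sides, tops at 78 mm; end walls 76 mm. Keeper: staple on the +x rail at x 66, y -75 mm, 26 mm along y, top at 95 mm.
- cover (a joint): Flat metal cover, 118 (x) by 122 mm (y), top 72 mm above the worktop, held in the rails: it only slides along the box's y. Value in m: how far it is open; 0 = fully shut against the stop at the box's -y end, 0.105 = fully open. Shut by pushing towards the box's -y. About 2.5 N of friction; it stays where left.
- ridge_face (a point): Middle of the upright push face of the cover's thumb ridge: 84 mm long (box x), at the cover's rear (+y) edge, rising from 72 to 96 mm above the worktop. The face looks to the box's +y, the side to push from; the other side slopes down over 23 mm. The point is 86 mm above the worktop, at box x 0, y -9 mm when shut; it moves with the cover. Axes as the box's.
- bolt (a joint): Round steel bolt, 10 mm thick, along the box's x, carried on the cover in two straps (box x 31 and 51 mm, tops 89 mm above the worktop). Value in m: 0 = drawn right back, 0.025 = fully home through the keeper, with which it lines up only when the cover is shut. Shot by pushing its thumb piece towards the box's +x. About 2 N of friction; it stays where left.
- bolt_face (a point): Middle of the upright push face of the bolt's thumb piece, 26 mm wide (box y), 76 to 102 mm above the worktop. It looks to the box's -x, the side to push from; the other side slopes down over 24 mm. The point is 92 mm above the worktop, at box x = -30 mm + the bolt's value, 66 mm from ridge_face along y (at box y -75 mm when the cover is shut). Axes as the box's.
- vial_tall: Clear vial with a white cap, 25 mm across, 59 mm high, standing in the well cell at the -y end of the box on the -x side; origin: centre of its underside.
- vial_short: Vial with a red cap, 25 mm across, 51 mm high, standing in the middle cell of the well on the +x side; origin: centre of its underside.
- vial_amber: Amber vial with a black cap, 25 mm across, 59 mm high, standing in the well cell nearest the deck on the -x side; origin: centre of its underside.
- dropper_bottle: Small amber dropper bottle, 35 mm across, 110 mm high, standing off the box's +x side; loose, not part of the job. Origin: centre of its underside.
- marker: Marker pen, 136 mm long and 17 mm wide, lying on the worktop beside the box's -x side; loose, not part of the job. Origin: centre of its underside.
- weigh_dish: Shallow round weighing dish, 74 mm across, 17 mm high, beside the box's +x side; loose, not part of the job. Origin: centre of its underside.
- beaker: Small glass beaker, 53 mm across, 70 mm high, standing beyond the box's +y end; loose, not part of the job. Origin: centre of its underside.
There are look-alikes about, which are no part of the job. What is shaped like the beaker but green is not meant.

How it is judged:
By the outcome, as a careful person would: the job done as asked, in the order asked, and still so for the second after the job is handed in, with the robot touching nothing.
It also fails if it takes over 32 s, if anything falls off the work surface, if the arm or the gripper's body presses on something with over 40 N, if the wrist force passes 120 N, or if a joint passes its speed limit or range.

## Working session

There is one attempt and no reset: what is moved stays moved. The work goes in short steps, each a Python script; the robot and the scene stay as the last script left them, time stands still between calls to the robot, and variables do not carry over. Pictures are saved under pics/ and viewed, and the job is handed in when it is done.

```bash
ls; mkdir -p pics; python3 - <<'E'
from station import r, planner, telemetry, eyes
import cv2
for n in("scene","top"):
    im=eyes.get_image(n); cv2.imwrite(f"pics/{n}0.png",im); print(n,eyes.calibration(n))
s=telemetry.sense(); print(s["t"],s["eef_rot"],s["tool_pos"],s["opening"])
E
```

```text
pics
scene {'fov_y': 52.26828526061124, 'cx': 321.7163322052738, 'cy': 205.52028813558485, 'R': array([[-0.57169612, -0.82033465, -0.01464933],
       [-0.32109233,  0.24013063, -0.91609879],
       [ 0.75502534, -0.51902634, -0.40068492]]), 't': array([509.01151463, 174.91057066, 637.97830813])}
top {'fov_y': 55.14171909471064, 'cx': 325.5730765567207, 'cy': 197.10303987137576, 'R': array([[-0.01675373, -0.99985587,  0.00274783],
       [-0.99616187,  0.01645557, -0.08596944],
       [ 0.08591183, -0.00417759, -0.99629399]]), 't': array([257.83613007, 522.49370131, 876.90449759])}
0.1 [ 9.90503202e-01  1.37488525e-01 -3.35210575e-05 -5.58019541e-04] [ 170.14111518 -600.99251208  182.19051392] 91.47231787138227
```

View pics/scene0.png

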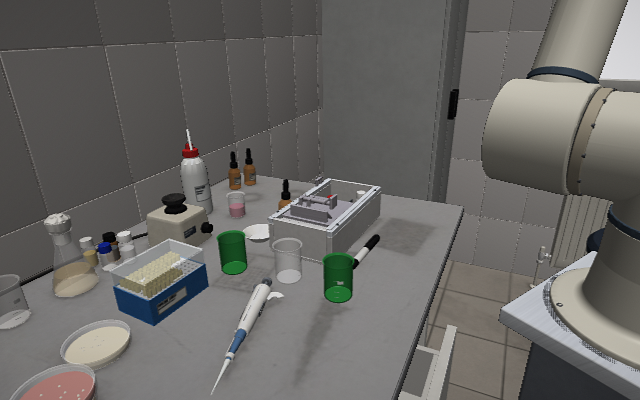

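View pics/top0.png

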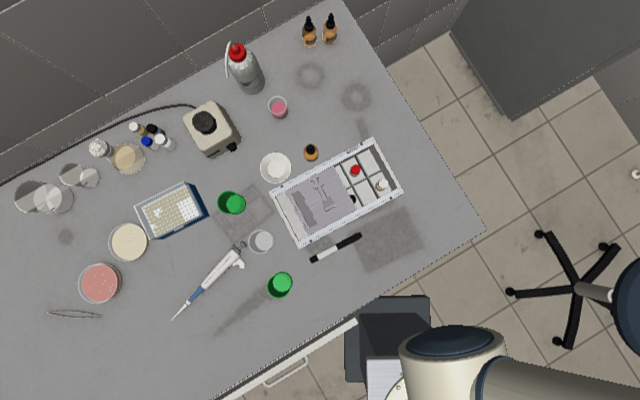

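The top view shows the white box at about (337,192). The well with the red (355,170) and white (381,185) caps is at its right (-y) end, and the cover is parked at its left (+y) end. The clear beaker is at (261,241), with green look-alikes at (231,203) and (280,285). I'll enlarge the box next.

```bash
python3 - <<'E'
import cv2
im=cv2.imread("pics/top0.png"); cv2.imwrite("pics/top0c.png",cv2.resize(im[125:260,255:415],None,fx=5,fy=4.4 and 5,interpolation=cv2.INTER_CUBIC)[:600,:800])
im=cv2.imread("pics/scene0.png"); cv2.imwrite("pics/scene0c.png",cv2.resize(im[165:285,240:400],None,fx=5,fy=5,interpolation=cv2.INTER_CUBIC))
E
```

```text
(no output)
```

View pics/top0c.png

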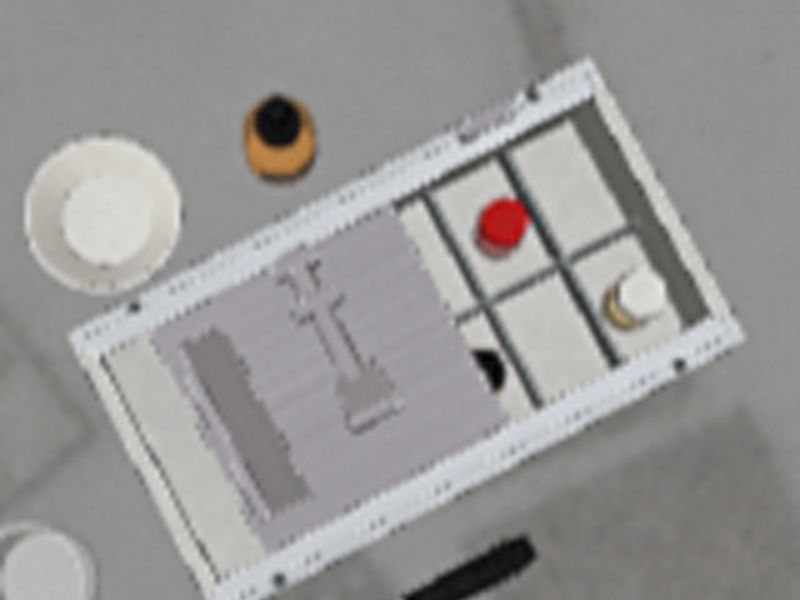

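View pics/scene0c.png

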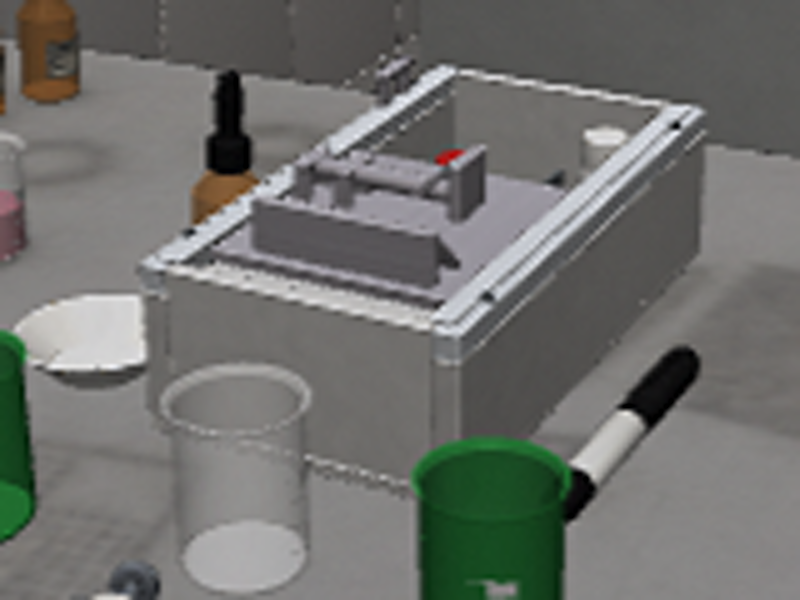

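```bash
cat > h.py <<'E'
from station import r, planner, telemetry, eyes
import numpy as np, cv2
from scipy.spatial.transform import Rotation as Ro
def ray(n,uv):
    c=eyes.calibration(n); f=200/np.tan(np.radians(c["fov_y"]/2))
    d=c["R"].T@np.array([(uv[0]-c["cx"])/f,(uv[1]-c["cy"])/f,1.]); o=-c["R"].T@c["t"]; return o,d
def cast(n,uv,z):
    o,d=ray(n,uv); return o+d*(z-o[2])/d[2]
def proj(n,X):
    c=eyes.calibration(n); f=200/np.tan(np.radians(c["fov_y"]/2)); p=c["R"]@np.asarray(X,float)+c["t"]
    return np.array([c["cx"]+f*p[0]/p[2],c["cy"]+f*p[1]/p[2]])
E
python3 - <<'E'
from h import *
def T(u,v,z): return cast("top",((u+.5)/5-.5+255,(v+.5)/5-.5+125),z)[:2]
C=[T(590,60,78),T(745,335,78),T(214,602,78),T(70,337,78)]  # (+x,-y) (-x,-y) (-x,+y) (+x,+y)
for i in range(4): print(C[i],np.linalg.norm(C[i]-C[(i+1)%4]))
def S(u,v,z): return cast("scene",((u+.5)/5-.5+240,(v+.5)/5-.5+165),z)[:2]
print("scene",S(445,67,78),S(706,110,78),S(445,328,78),S(145,268,78))
loc=np.array([[72,-132],[-72,-132],[-72,132],[72,132]],float)
def fit(C):
    C=np.array(C);c=C.mean(0);H=loc.T@(C-c);a=np.arctan2(H[0,1]-H[1,0],H[0,0]+H[1,1]);return c,a
for nm,CC in(("top",C),("scene",[S(445,67,78),S(706,110,78),S(445,328,78),S(145,268,78)])):
    c,a=fit(CC);print(nm,c,a)
    R=np.array([[np.cos(a),-np.sin(a)],[np.sin(a),np.cos(a)]])
    L=lambda p:np.round((p-c)@R,1)
    print("resid",[L(np.array(p)) for p in CC])
    for k,(u,v,z) in dict(frontA=(390,207,72),frontB=(508,425,72),rearA=(155,330,72),rearB=(265,550,72),ridgetopA=(185,343,96),ridgetopB=(270,515,96),keeper=(487,120,95),red=(505,222,56),white=(643,293,64),bottle=(279,115,110),bthumbL=(350,430,102),bthumbR=(402,405,102),dish=(103,215,17)).items():
        print(k,L(T(u,v,z)))
    print("scene ridge top",[L(S(*p,96)) for p in((252,200),(437,235))],"thumb top",[L(S(*p,102)) for p in((452,157),(486,146))])
E
```

```text
[655.68423912 142.12321208] 140.40335828670237
[531.22913721  77.13066923] 260.9970228624629
[418.26944359 312.41677923] 132.4847589339122
[535.24597489 374.61567371] 261.83605596893887
scene [646.62711259 147.49748938] [523.99553598  84.5773043 ] [414.72955604 314.49679714] [527.81660354 379.63672738]
top [535.1071987  226.57158357] 0.4676974025041285
resid [array([  69.6, -129.7]), array([ -70.8, -131.6]), array([-65.6, 129.3]), array([ 66.9, 132.1])]
frontA [ 53.3 -20.3]
frontB [-57.1 -21. ]
rearA [53.  97.8]
rearB [-55.9  99.5]
ridgetopA [38.7 87.9]
ridgetopB [-43.9  89.7]
keeper [ 64.3 -73.4]
red [ 25.1 -64.9]
white [ -33.  -103.4]
bottle [105.3   6.9]
bthumbL [-27.9  42.6]
bthumbR [-28.8  18. ]
dish [121.   96.8]
scene ridge top [array([37.7, 98.4]), array([-45. ,  95.2])] thumb top [array([-20.5,  34.9]), array([-27.7,  17.7])]
scene [528.29220204 231.55207955] 0.4671781666672193
resid [array([  67.8, -128.3]), array([ -70. , -129.3]), array([-64. , 125.2]), array([ 66.3, 132.4])]
frontA [ 57.1 -27.8]
frontB [-53.3 -28.5]
rearA [56.8 90.3]
rearB [-52.1  92. ]
ridgetopA [42.5 80.4]
ridgetopB [-40.1  82.1]
keeper [ 68.2 -80.9]
red [ 29.  -72.4]
white [ -29.1 -111. ]
bottle [109.1  -0.6]
bthumbL [-24.1  35.1]
bthumbR [-25.   10.4]
dish [124.8  89.4]
scene ridge top [array([41.5, 90.9]), array([-41.2,  87.7])] thumb top [array([-16.6,  27.3]), array([-23.9,  10.2])]
```

```bash
cat >> h.py <<'E'
A=0.4675; C0=np.array([531.7,229.0])
RB=np.array([[np.cos(A),-np.sin(A)],[np.sin(A),np.cos(A)]])
Q=[np.cos(A/2),np.sin(A/2),0,0]
def W(x,y,z,c=None): return list((C0 if c is None else np.array(c))+RB@np.array([x,y]))+[z]
E
python3 - <<'E'
from h import *
for uv in((510,120),(450,35)):
    print(uv,[cast("top",uv,z).round() for z in(-900,0,300)])
for uv in((460,160),(436,200)): print("scene",uv,[cast("scene",uv,z).round() for z in(-900,0)])
print(W(0,115,140))
s=telemetry.sense(); print(s["qpos"])
for p in([380,-230,220],W(0,115,140)): print(p,np.round(planner.ik(p,Q),2))
E
```

```text
(510, 120) [array([ 967., -656., -900.]), array([ 711., -206.,    0.]), array([625., -56., 300.])]
(450, 35) [array([1401., -384., -900.]), array([930., -69.,   0.]), array([773.,  36., 300.])]
scene (460, 160) [array([ 2470., -2888.,  -900.]), array([ 698., -443.,    0.])]
scene (436, 200) [array([ 1886., -1830.,  -900.]), array([ 512., -105.,    0.])]
[np.float64(479.87456555318136), np.float64(331.66023740669266), 140]
[-1.39046761e+00  4.94124444e-01  1.34608477e+00 -2.04022097e-05
  1.30250132e+00 -9.55167287e-02]
[380, -230, 220] [-0.68  0.2   1.71 -0.    1.23  0.42]
[np.float64(479.87456555318136), np.float64(331.66023740669266), 140] [ 0.5   0.48  1.5  -0.    1.16  1.61]
```

```bash
python3 - <<'E'
from h import *
r.set_gripper(0,20)
r.move_pose([380,-230,220],Q); r.move_pose(W(0,115,140),Q)
s=telemetry.sense(); p=s["tool_pos"]; print(s["t"],p,s["opening"],s["force"])
for n in("scene","top"):
    im=eyes.get_image(n); cv2.imwrite(f"pics/{n}1.png",im)
    q=proj(n,p); print(n,q)
    u,v=int(q[0]),int(q[1]); u0=max(0,u-70); v0=max(0,v-60)
    c=cv2.resize(im[v0:v0+120,u0:u0+160],None,fx=5,fy=5,interpolation=cv2.INTER_CUBIC)
    cv2.drawMarker(c,(int((q[0]-u0+.5)*5),int((q[1]-v0+.5)*5)),(0,0,255),0,30,1); print(u0,v0)
    cv2.imwrite(f"pics/{n}1c.png",c)
E
```

```text
5.1083 [480.40884161 330.8430182  140.17843416] 0.23188477794643308 [ 0.61803383 -1.24641889 -0.12232469]
scene [301.09660619 190.58408387]
231 130
top [285.83534913 215.49844824]
215 155
```

View pics/scene1c.png

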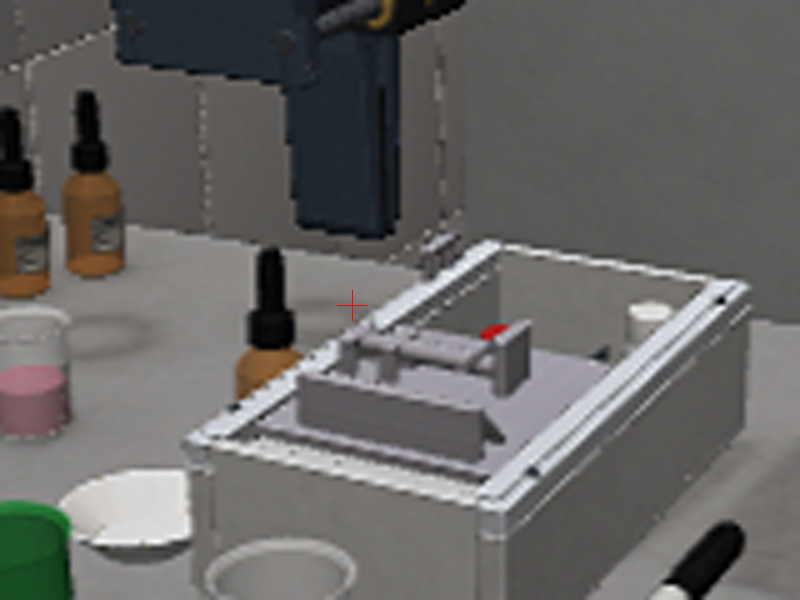

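View pics/top1c.png

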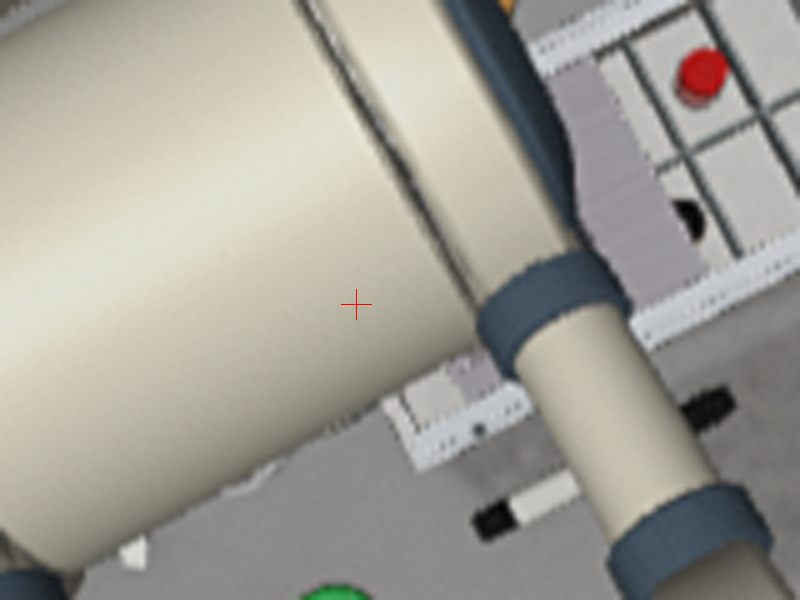

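The scene picture shows the fingertip at about crop (345,232), roughly 15 px above where the TCP projects (352,305). In the top view the arm hides the tip. I need to find out why they differ, so I'll take another picture with the arm at rest.

```bash
python3 - <<'E'
from h import *
s=telemetry.sense(); print(s["t"],s["tool_pos"],s["eef_rot"],Q,s["qpos"],s["force"])
im=eyes.get_image("scene"); cv2.imwrite("pics/scene2.png",im[100:300,200:460].repeat(3,0).repeat(3,1))
# floor-plane consistency: beaker base, dropper base, green base  scene vs top
for n,a,b in(("beaker",(289,278),(262,243)),("pen cap end",(378,237),(361,235)),("green near",(338,297),(280,290))):
    print(n,cast("scene",a,0).round(),cast("top",b,0).round())
E
```

```text
5.2083 [480.38289751 330.89616824 140.19136651] [9.72940015e-01 2.31057802e-01 1.41221155e-04 1.63287566e-05] [np.float64(0.972804635212008), np.float64(0.2316271609937659), 0, 0] [ 5.00899019e-01  4.79354642e-01  1.50383000e+00 -1.15945739e-04
  1.15814427e+00  1.60541230e+00] [-0.48486707  0.45021943 -0.17773034]
beaker [425. 398.   0.] [422. 402.   0.]
pen cap end [448. 158.   0.] [437. 166.   0.]
green near [326. 359.   0.] [311. 360.   0.]
```

View pics/scene2.png

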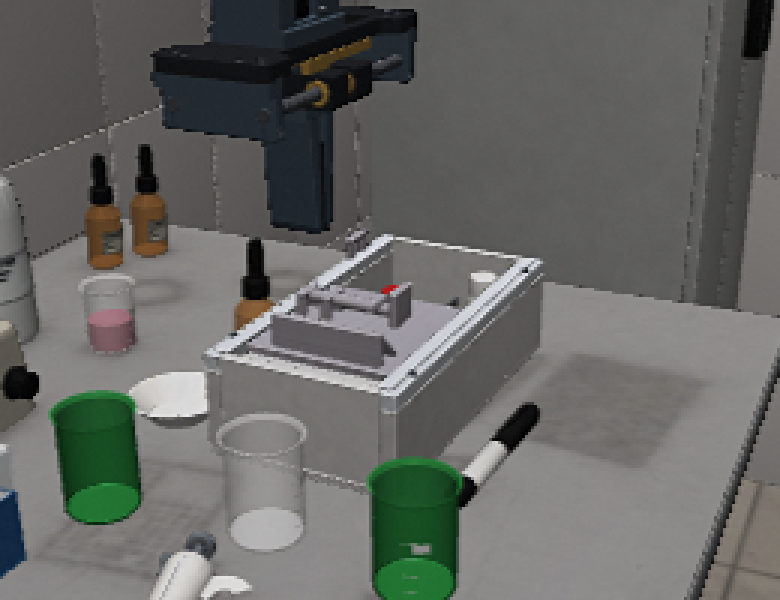

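```bash
python3 - <<'E'
from h import *
print([proj(n,[520,-20,160]) for n in("scene","top")])
r.servo_line([480,331,180],max_speed=150)
r.move_pose([520,-20,160],Q); r.hold(.2)
s=telemetry.sense(); p=s["tool_pos"]; print(s["t"],p)
for n in("scene","top"):
    im=eyes.get_image(n); cv2.imwrite(f"pics/{n}3.png",im)
    q=proj(n,p); print(n,q)
    u,v=int(q[0]),int(q[1]); u0=min(480,max(0,u-80)); v0=max(0,v-60)
    c=cv2.resize(im[v0:v0+120,u0:u0+160],None,fx=5,fy=5,interpolation=cv2.INTER_CUBIC)
    cv2.drawMarker(c,(int((q[0]-u0+.5)*5),int((q[1]-v0+.5)*5)),(0,0,255),0,30,1); print(u0,v0)
    cv2.imwrite(f"pics/{n}3c.png",c)
E
```

```text
[array([415.93741053, 145.6658127 ]), array([461.02953061, 192.28163328])]
7.2083 [520.13032169 -19.15312032 160.0059457 ]
scene [415.64941588 145.70990525]
335 85
top [460.60263217 192.22315412]
380 132
```

View pics/scene3c.png

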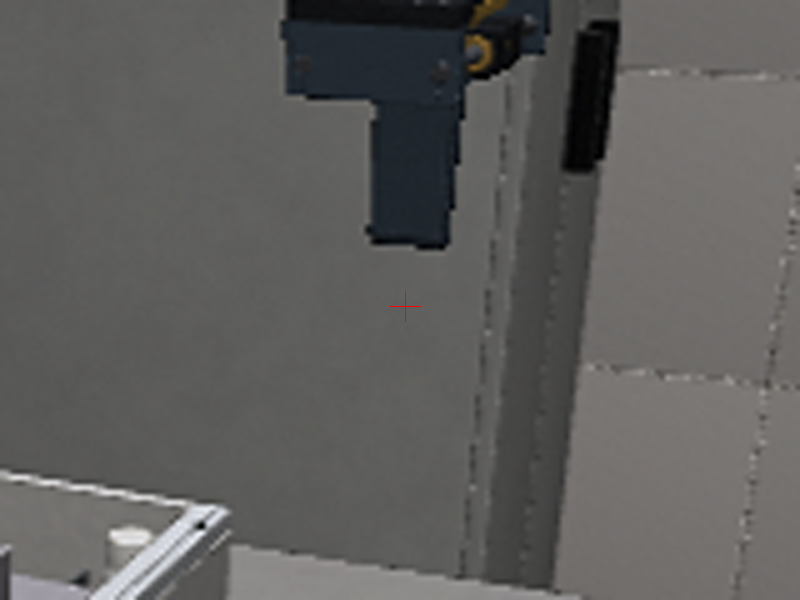

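View pics/top3c.png

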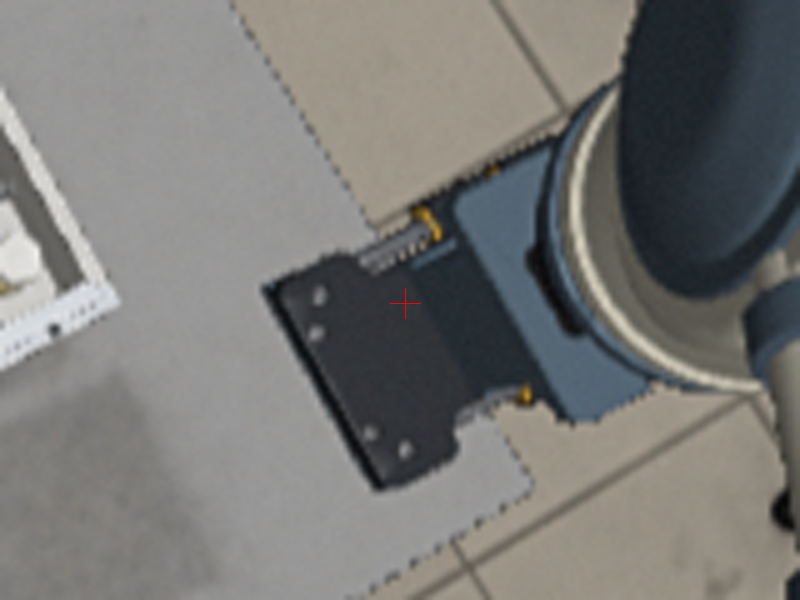

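```bash
python3 - <<'E'
from h import *
p=np.array([520.13,-19.15,160.0])
for dz in(79,110,125,140):
  for sx in(-38,38):
    X=p+np.array(list(RB@np.array([sx,89]))+[dz]); q=proj("top",X); print(dz,sx,((q-[380,132])+.5)*5)
# alternative hypothesis shift
sh=np.array([.824,-.566,0])*70
for sx in(-38,38):
    X=p+sh+np.array(list(RB@np.array([sx,89]))+[110]); q=proj("top",X); print("alt",sx,((q-[380,132])+.5)*5)
for dz in (79,110):
  for y in(-89,89):
   for sx in(-38,38):
    X=p+np.array(list(RB@np.array([sx,y]))+[dz]); q=proj("scene",X); print("scene body",dz,y,sx,((q-[335,85])+.5)*5)
E
```

```text
79 -38 [318.41814672 492.87518207]
79 38 [214.25185524 303.46443268]
110 -38 [346.78316391 492.8560239 ]
110 38 [237.43308261 294.46945057]
125 -38 [361.50485274 492.84608064]
125 38 [249.45706717 289.80379917]
140 -38 [376.94066307 492.83565506]
140 38 [262.05897984 284.91389506]
alt -38 [455.60518039 320.64736193]
alt 38 [346.16566187 125.29802892]
scene body 79 -89 -38 [546.82701781 114.09625431]
scene body 79 -89 38 [395.10247748 103.24100279]
scene body 79 89 -38 [447.77652765 184.17947889]
scene body 79 89 38 [275.39126815 168.94605571]
scene body 110 -89 -38 [553.5737221   49.28801243]
scene body 110 -89 38 [399.78168301  40.42443722]
scene body 110 89 -38 [454.20898566 109.4214785 ]
scene body 110 89 38 [279.1388348   96.82156727]
```

View pics/scene3.png

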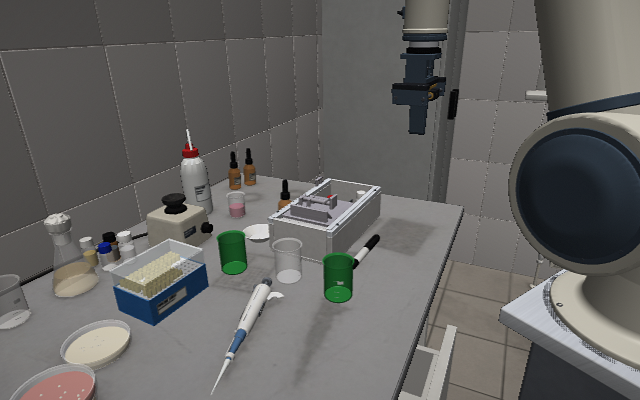

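The top view shows the gripper body where the kinematics put it in x and y, but both views show the whole tool about 31 mm higher than the reported z. I'll treat true tip z as reported z + 31, check it visually, and step down with a force guard.

```bash
sed -i 's/C0=np.array.*/C0=np.array([534.,227.5])/' h.py; python3 - <<'E'
from h import *
r.move_pose(W(0,122,110),Q)
f0=telemetry.sense()["force"].copy(); 
for z in(90,75,62):
    r.servo_line(W(0,122,z),max_speed=80); f=telemetry.sense()["force"]-f0
    if abs(f[2])>4: print("contact",z,f);break
s=telemetry.sense(); p=s["tool_pos"]; print(s["t"],p,f)
n="scene"; im=eyes.get_image(n); cv2.imwrite(f"pics/{n}4.png",im)
c=cv2.resize(im[130:250,230:390],None,fx=5,fy=5,interpolation=cv2.INTER_CUBIC)
for dz in(0,31):
    q=proj(n,p+[0,0,dz]);cv2.drawMarker(c,(int((q[0]-230+.5)*5),int((q[1]-130+.5)*5)),(0,0,255),0,30,1)
cv2.imwrite(f"pics/{n}4c.png",c)
E
```

```text
9.7083 [478.77659272 336.27646785  61.83343603] [-1.3034458  -0.89787793 -0.18558779]
```

View pics/scene4c.png

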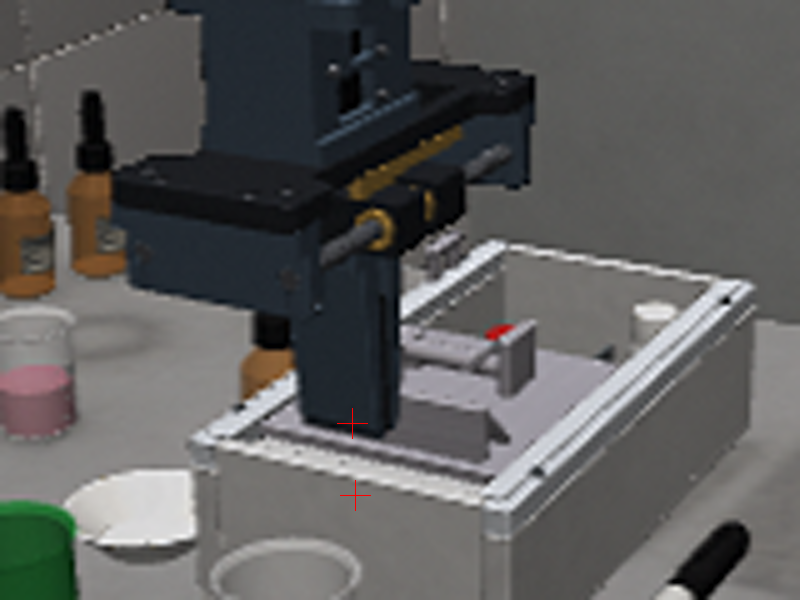

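The marker for reported z + 31 mm falls on the visible fingertip at crop (352,425), behind the ridge, and nothing was touched. That confirms the offset, so I'll go down to a true z of about 84 and push the cover.

```bash
python3 - <<'E'
from h import *
f0=telemetry.sense()["force"].copy()
r.servo_line(W(0,122,53),max_speed=60)
L=lambda: (lambda s:(np.round((RB.T@(s["tool_pos"][:2]-C0)),1),np.round(RB.T@(s["force"]-f0)[:2],1),round((s["force"]-f0)[2],1),round(s["t"],2)))(telemetry.sense())
print(L())
r.servo_line(W(0,60,53),max_speed=70); print(L())
r.servo_line(W(0,18,53),max_speed=70); print(L())
y=18
while y>-15:
    y-=3; r.servo_line(W(0,y,53),max_speed=40); l=L(); print(l)
    if l[1][1]>9: break
im=eyes.get_image("scene"); cv2.imwrite("pics/s5c.png",cv2.resize(im[130:250,230:390],None,fx=5,fy=5,interpolation=cv2.INTER_CUBIC))
E
```

```text
(array([ -0.3, 122. ]), array([ 0.9, -0.2]), np.float64(0.4), 10.06)
(array([-0.4, 60.1]), array([-1.3, -0.6]), np.float64(0.1), 11.09)
(array([-0. , 17.7]), array([ 0.6, -0.7]), np.float64(-0.1), 11.84)
(array([-0.1, 15.1]), array([ 1.4, -0.1]), np.float64(-0.4), 12.09)
(array([ 0. , 11.9]), array([ 0.1, -0.2]), np.float64(0.6), 12.34)
(array([0. , 8.8]), array([ 0.1, -0.5]), np.float64(0.8), 12.59)
(array([0. , 5.7]), array([ 0.8, -0.3]), np.float64(0.2), 12.84)
(array([0. , 2.8]), array([ 1.2, -0.5]), np.float64(0.3), 13.09)
(array([-0. , -0.2]), array([ 0.6, -0.3]), np.float64(0.3), 13.34)
(array([-0. , -0.7]), array([ 3.4, 21.6]), np.float64(2.3), 13.59)
```

View pics/s5c.png

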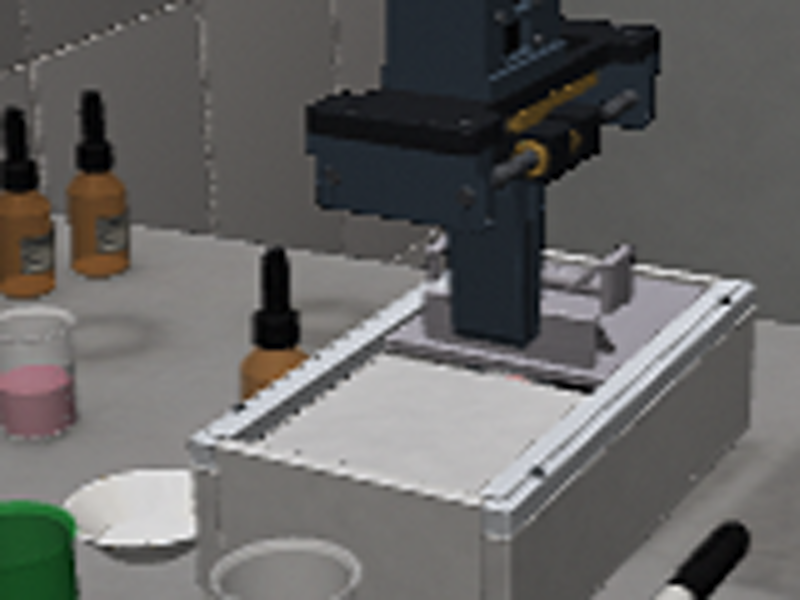

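The hard stop came at 21.6 N with the ridge under the fingertips, so the cover appears shut. I'll back off and move to the bolt's -x side at a safe height to check.

```bash
python3 - <<'E'
from h import *
r.servo_line(W(0,10,53),max_speed=80)
r.servo_line(W(0,12,92),max_speed=120)
r.servo_line(W(-66,-79,92),max_speed=150)
r.hold(.1)
s=telemetry.sense(); p=s["tool_pos"]; print(s["t"],p)
for n,u0,v0 in(("scene",250,120),("top",255,125)):
    im=eyes.get_image(n); c=cv2.resize(im[v0:v0+120,u0:u0+160],None,fx=5,fy=5,interpolation=cv2.INTER_CUBIC); 
    q=proj(n,p+[0,0,31]);cv2.drawMarker(c,(int((q[0]-u0+.5)*5),int((q[1]-v0+.5)*5)),(0,0,255),0,30,1)
    cv2.imwrite(f"pics/{n}6c.png",c)
E
```

```text
15.425 [510.85339717 127.97592254  91.95910708]
```

View pics/scene6c.png

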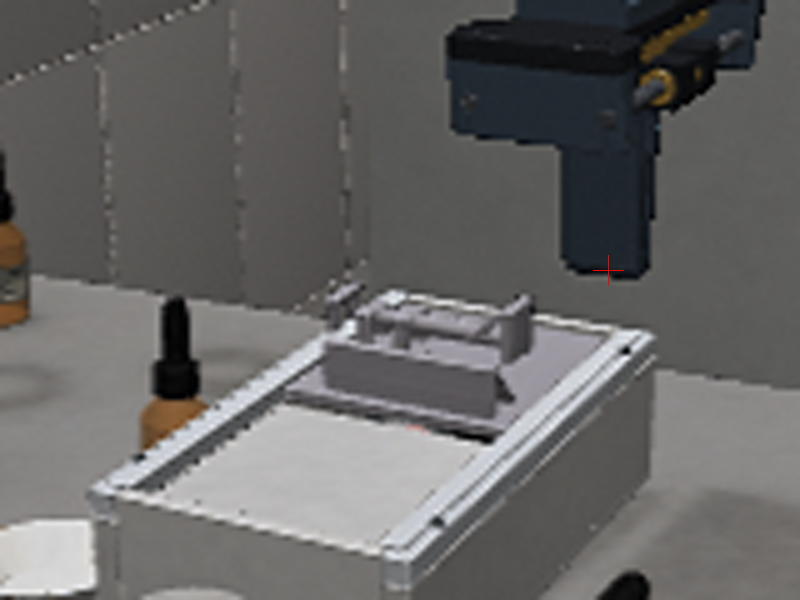

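View pics/top6c.png

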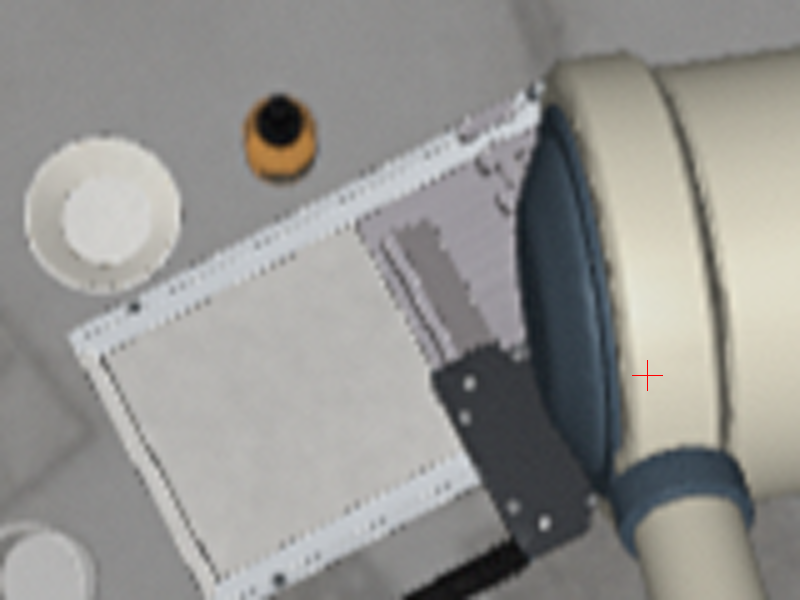

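```bash
python3 - <<'E'
from h import *
c=np.array([535.1,226.6])
def P(n,u,v,z,u0,v0): return np.round(RB.T@(cast(n,((u+.5)/5-.5+u0,(v+.5)/5-.5+v0),z)[:2]-c),1)
t=lambda u,v,z:P("top",u,v,z,255,125)
print("rear edge",t(357,230,72),t(433,365,72),"ridge top",t(388,235,96),"keeper ends",t(462,132,95),t(518,103,95))
s=lambda u,v,z:P("scene",u,v,z,250,120)
print("scene ridge",s(325,345,96),s(498,374,96),"thumb",s(502,310,102),s(535,297,102),"keeper",s(330,297,95),s(362,284,95),"corner -y+x",s(390,292,78),s(655,337,78))
E
```

```text
rear edge [51.  -2.5] [-18.2  -4.1] ridge top [ 39.5 -11.5] keeper ends [ 64.7 -61.3] [ 64.7 -89. ]
scene ridge [36.6 -1.4] [-46.3  -4.3] thumb [-21.7 -61.6] [-28.1 -84. ] keeper [ 66.4 -59.3] [ 61.5 -82.1] corner -y+x [  66.2 -119.8] [ -74.4 -119.1]
```

The cover is shut: the top view puts the ridge face at y ≈ -11 against -9 nominal, within camera error. The thumb piece spans y -62 to -84 and the keeper -59 to -82 in the same view, so they line up. Now the bolt.

```bash
python3 - <<'E'
from h import *
f0=telemetry.sense()["force"].copy()
L=lambda: (lambda s:(np.round((RB.T@(s["tool_pos"][:2]-C0)),1),np.round(RB.T@(s["force"]-f0)[:2],1),round((s["force"]-f0)[2],1),round(s["t"],2)))(telemetry.sense())
Y=-77
r.servo_line(W(-66,Y,75),max_speed=80); r.servo_line(W(-66,Y,59),max_speed=50); print(L())
r.servo_line(W(-30,Y,59),max_speed=50); print(L())
x=-30
while x<-8:
    x+=3; r.servo_line(W(x,Y,59),max_speed=40); l=L(); print(l)
    if l[1][0]<-9: break
im=eyes.get_image("scene"); cv2.imwrite("pics/s7c.png",cv2.resize(im[120:240,250:410],None,fx=5,fy=5,interpolation=cv2.INTER_CUBIC))
E
```

```text
(array([-66.2, -77. ]), array([0.5, 0.3]), np.float64(0.4), 16.36)
(array([-30., -77.]), array([ 0.5, -0.5]), np.float64(-0.6), 17.23)
(array([-26.9, -77. ]), array([ 0.7, -0.1]), np.float64(-0.2), 17.48)
(array([-23.7, -77. ]), array([-0. ,  0.2]), np.float64(0.4), 17.73)
(array([-22. , -76.9]), array([-6.5,  0.6]), np.float64(3.6), 17.98)
(array([-22. , -76.5]), array([-21.3,  -1.4]), np.float64(13.3), 18.23)
```

View pics/s7c.png

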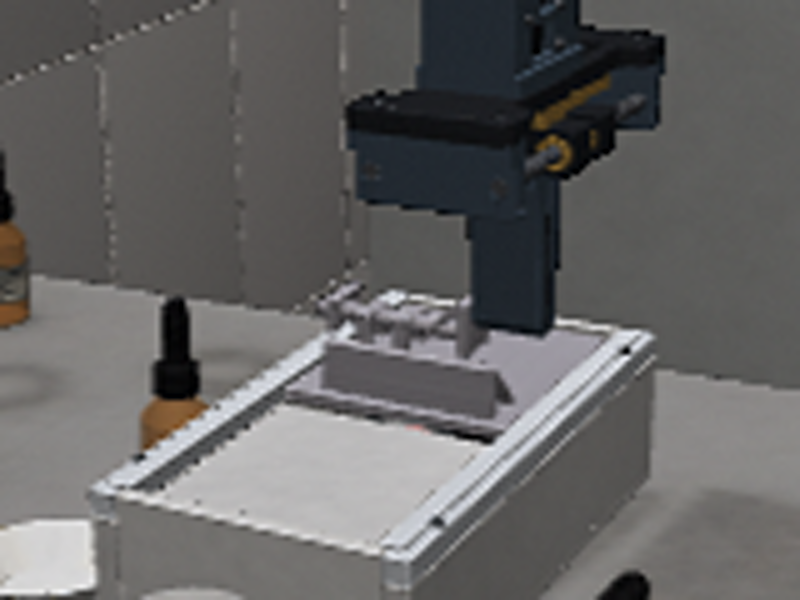

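The bolt reached its stop at x = -22 (expected about -21) and its end shows through the keeper at about (318,305). I'll back off, withdraw and check.

```bash
python3 - <<'E'
from h import *
r.servo_line(W(-32,-77,59),max_speed=80)
r.servo_line(W(-40,-77,120),max_speed=120)
r.servo_line([430,20,170],max_speed=170); r.move_pose([380,-150,200],Q)
r.hold(.2)
s=telemetry.sense(); print(s["t"],s["tool_pos"],s["force"])
for n,u0,v0 in(("scene",250,120),("top",255,125)):
    im=eyes.get_image(n); cv2.imwrite(f"pics/{n}8.png",im); cv2.imwrite(f"pics/{n}8c.png",cv2.resize(im[v0:v0+120,u0:u0+160],None,fx=5,fy=5,interpolation=cv2.INTER_CUBIC))
    a=cv2.imread(f"pics/{n}0.png"); d=cv2.absdiff(a,im).max(2)
    print(n,[cv2.boundingRect(k) for k in cv2.findContours((d>40).astype('uint8'),0,2)[0] if cv2.contourArea(k)>15])
E
```

```text
21.3417 [ 380.32315627 -148.99274294  199.72997925] [-0.23994295  1.10964063 -0.37589277]
scene [(558, 227, 15, 8), (591, 224, 9, 9), (573, 221, 18, 13), (601, 210, 26, 21), (298, 194, 13, 8), (318, 180, 20, 6), (282, 178, 89, 49), (481, 0, 159, 237)]
top [(414, 385, 56, 15), (338, 382, 28, 18), (521, 367, 119, 33), (367, 325, 176, 75), (538, 293, 37, 33), (526, 224, 114, 98), (291, 190, 27, 39), (320, 183, 16, 29), (334, 157, 45, 50), (347, 145, 50, 51)]
```

View pics/scene8c.png

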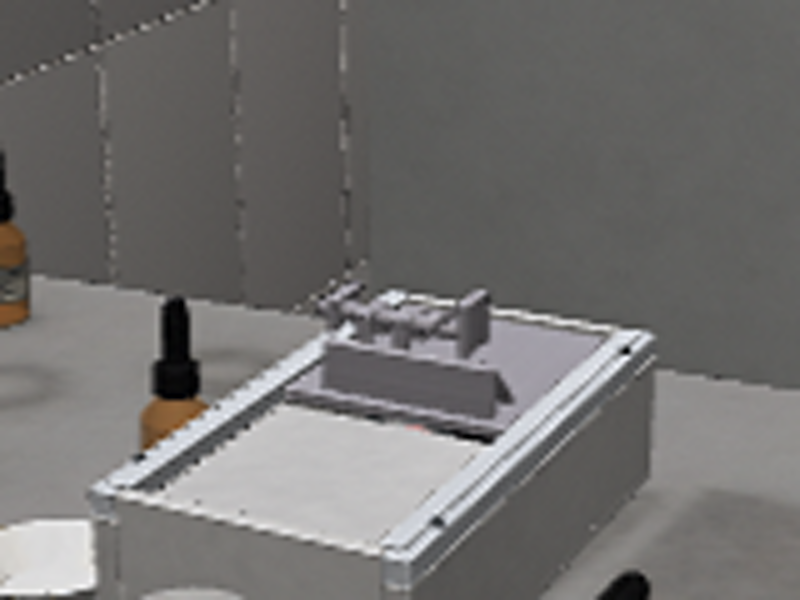

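View pics/top8c.png

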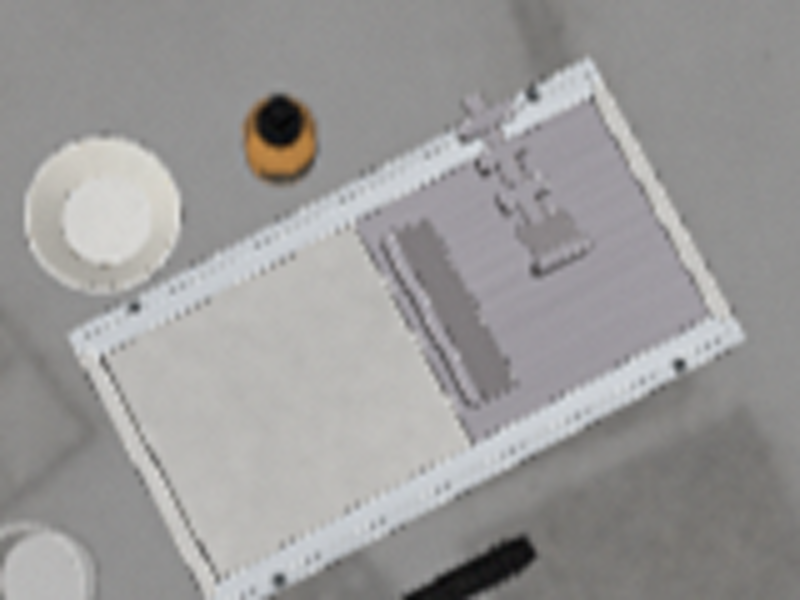

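The top view shows the cover against the -y end wall and the bolt sticking out past the keeper at crop (472,100). Compared with the first pictures, only the cover, the bolt, the now-covered well and the arm have changed. I'll hand in.

```bash
python3 - <<'E'
from h import *
r.hand_in()
E
```

```text
the job is handed in; nothing more can be done
```

The cover is shut and the bolt is home through its keeper, and I've handed the job in at about 21 s of the 32 s allowed. No verdict is reported.

- **Cover:** I pushed it by the ridge until it met a hard stop at about 22 N. The last top view shows it against the -y end wall.
- **Bolt:** I pushed it next, by its thumb piece, to a hard stop at about 21 N. It stopped within about 1 mm of the expected fully-home position, and its end shows through the keeper.
- **Surroundings:** Comparing the first and last pictures, the only changes were the cover, the bolt, the covered well and the arm. The bottle, dish, marker and beaker did not move. The vials are now under the cover, so I could not check them directly; the fingers never went below the cover's top.

**Disagreements between checks:**
- **Tool height:** The cameras showed the tool about 31 mm higher than the reported TCP height. I confirmed this in both views, and the fingers also reached a reported 53 mm behind the ridge, below the 64 mm deck, without touching anything. I corrected for it in every approach.
- **Camera positions:** The two cameras differed by about 8 mm on where the box is. I relied mainly on the top view and on the contact forces.

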